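# Pin a board carrier into its assembly fixture

## Robot

A 6-joint arm with a two-finger parallel gripper is mounted at the origin on the work surface. World frame = base frame: x ahead of the robot, y to its left, z up, the work surface at z = 0. Lengths are in mm, angles in rad, forces in N, time in s.
With the tool pointing down it reaches from about 300 to 775 mm from the base axis. Payload 14.6 kg.
Tool frame: the origin (TCP) lies midway between the tips of the shut fingers; the grasp point (between the pads) lies 19 mm behind it (manip.hold_point_z is the distance from the TCP to the grasp point, in mm); z points along the fingers, y is the direction in which the jaws open and shut (so a half turn about z gives the same grasp; the last joint's range is limited). The gripper opens to 94 mm and grips with 3 to 60 N. Pads are 16 mm wide; open, the fingers measure 119 mm over their backs; the gripper's body (75 mm by 177 mm) begins 78 mm behind the grasp point.
Start: joints at [-1.231, 0.3, 1.521, -0, 1.321, -0.067], TCP at [217.612, -505.108, 205.446] pointing down, gripper open.
Joint ranges: [-3.03, 3.03], [-0.79, 2.21], [0.23, 2.52], [-1.04, 4.18], [0, 3.07], [-2.55, 2.55]. Speed limits (rad/s): [2.22, 2.22, 2.57, 3.14, 3.14, 3.14].

## Interface

Orientations are given as [roll, pitch, yaw] about the fixed x, y, z axes, in that order (R = Rz(yaw) Ry(pitch) Rx(roll)).
In Python, from cell import manip gives the robot as it stands.
- The arm moves only by the shell command python3 -m crank 'ROWS' [OPENING] [FORCE]. ROWS is JSON, a list of rows, each an object with "offset": the shift along the world's x, y, z in m, a list of three; "spin": the turn about the world's z in degrees. In form: [{"offset": [dx, dy, dz], "spin": spin}, ...]. A call has exactly 8 rows; each row is the pose to reach, as a shift and turn from the pose measured when the call began; what a row does not reach only later rows make up. A row lasts 1/12 s, in which the tool goes at most 41.7 mm and 7.16 degrees, less where a joint would pass 70% of its speed; a pose out of reach is approached as far as the arm can. A call with a gripper value outside its range is refused whole. OPENING is the opening, from 0 (shut) to 1 (fully open), set as the call begins (- or left out, the last holds). The fingers move at their own pace and stop on an object; FORCE is the grip in N (left out, the last holds). Time passes only in rows, so rows that repeat a pose let the fingers close, or fill a call up. It gives the time, the measured TCP pose, the force and the opening at its end, in the units of the state.
- manip.read_state(): the state, without advancing time (a new reading comes with each control period).
- manip.camera(name): name is "scene" or "top" or "wrist"; returns a dict with "pixels" (384x512x3 uint8, red, green, blue), "fx", "fy", "cx", "cy" (pixels), "k1" (the pictures are not rectified: a ray, as slopes to the right and down, at radius r is drawn at 1 + k1 r^2 times it, then the intrinsics apply), "extrinsics" (4x4, takes a point from world to camera coordinates); the wrist camera has in their place "hand_eye" (4x4, takes a point from camera to tool coordinates, whose origin is the TCP and whose axes are the flange's). Camera axes: x right, y down, z forward; pixel columns grow to the right and rows downward; lengths in mm; the calibration is good to about 2 mm. A picture is of the moment at which its call begins: read the wrist's pose just before it. There is no depth.
- manip.sign_off(): hands the job in, once; it reports no verdict.
Trained networks look in a picture, given as the dict that the camera call returned (one of the last four; its "shot" number tells which), for a name from the list of things; names that differ only in an ending like _2 or _b are one class to them, and where a whole thing is asked for, a point or a joint stands for the part that bears it (a point fixed in the world has none). Each returns a list of dicts, best first, with "conf" (0 to 1); they miss things now and then, are a little off and sometimes report something else, mostly with a low value. They report only what shows in the picture. A call takes as long as a camera call. They do not tell look-alikes from the thing itself.
- manip.search_frame(picture, name): "location" ([x, y, z] in mm, in world coordinates, good to about 4 mm: the middle of the surface that is visible of it).
- manip.masks_of(picture, name): "mask" (384x512 bool, what is visible of it).
The state is a dict: "clock": time; "joints": joint angles; "qd": joint speeds; "effort": joint torques, N m; "eef_pos": TCP position; "eef_rot": TCP orientation; "wrist_force": force on the tool from outside, world axes, zero at the start; "moment": the same for the moment, N m; "finger_gap": finger opening in mm.
Only numpy, scipy, OpenCV 4.12 (cv2) and the standard library are available. Lean on these libraries where they do the work, as an engineer would, in place of code of your own. Each camera call takes 0.05 s, during which the arm holds its last target. There are 200 camera calls.

## Task

Push the carrier with the green circuit board along the fixture's rails until it is fully home against the two cheeks, then push the steel rod by its knob straight through the cheeks and the eye of the carrier's lug until the knob rests against the guide. Finally swing the keeper bar round as far as it goes, so that it stands across behind the knob, and leave the other things on the bench where they are.

Things in the scene. Friction and masses are not known exactly. Their poses are not given: they have to be found in the camera images.
- fixture: Fixed aluminium assembly fixture. Origin: on the bench top, midway between its rails; x along the rails, away from the robot; y to the left, z up. All 'fixture' numbers below are in this frame, mm. Its deck is 8 thick (top z 8): one part x -130..100, y -55..55, another x -15..110, y 55..180.
- rails_mid (a point): point on the deck midway between the two fixed rails that guide the carrier (fixture x -45, y 0, z 8). Rails: inner faces y +-41.7, tops z 22, x -120..30.
- near_cheek (a point): centre of the hole in the left face of the left (near the rod) cheek, fixture x 50, y 17, z 20. Cheeks: two fixed dark steel plates across the rails' far end, x 35..65, y 9..17 and y -17..-9, tops z 34.5, each with an 11 mm hole along y at x 50, z 20.
- far_cheek (a point): centre of the hole in the right (outer) face of the right cheek, fixture x 50, y -17, z 20; the rod's tip finally comes out here
- guide_end (a point): outer (left) end of the rod's guide, on the rod's axis, fixture x 50, y 64, z 20. The guide is a fixed open-topped channel, 10 wide, y 19..64, walls x 36..45 and 55..64, tops z 28. The knob's front face rests against its end when the rod is fully home.
- carrier: loose black tray 90 (x) x 80 (y) x 12 mm with a small green circuit board, 0.2-0.45 kg, on the deck between the rails, axes as the fixture's. Origin: centre of its underside. It slides with 1-3 N. Fully home its far end (x 45) rests against the cheeks' faces and its origin is at fixture x -10; it starts 35-60 mm short of that.
- eye (a point): centre of the 11 mm hole (along y) in the steel lug that sticks out of the carrier's far end: lug x 45..75, 8 thick (y -4..4), top z 23.5; the hole is at carrier x 60, y 0, z 12. Fully home the lug stands between the cheeks, all three holes in line, the eye at fixture x 50, y 0, z 20.
- push_plate (a point): middle of the near (robot-side) face of the carrier's upright push plate, at carrier x -45, y 0, z 14; the plate is x -45..-39, y -30..30, 24 mm high above the deck
- rod: loose steel rod, 8 mm diameter, 40-90 g, with a black knob (24 diameter, 12 thick) on its left end, lying in the guide along fixture y, knob on the deck; slides easily. Origin: on its axis at the knob's front face; y along the axis from tip to knob (it may roll about it). It starts 55-65 mm from fully home (origin then at fixture x 50, y 64, z 20).
- rod_tip (a point): the rod's tip, on its axis at rod y -97; the last 7 mm taper to 3 mm diameter. Starts just left of the near cheek or at its mouth; fully home it is at fixture y -33, 16 mm out of the far cheek
- knob_back (a point): centre of the flat back face of the rod's knob (rod y +12), the place to push, 12 mm above the deck; at fixture y 76 when fully home
- keeper (a joint): angle (rad) of the keeper, a level bar on an upright pivot. 0: it points along fixture +y (open, beside the knob's path). It turns counter-clockwise seen from above to its hard stop at 1.57, where it points along fixture -x, across behind the home knob (bar then at y 80..88). Starts at 0-0.25; takes about 1 N at its end; stays where it is left.
- keeper_pivot (a point): the keeper's fixed pivot, fixture x 86, y 84, at half the bar's height (z 21)
- keeper_end (a point): free end of the keeper bar, 44 mm from its pivot, at half its height. The dark steel bar is 8 thick, 18 high (z 12..30) and reaches from 6 mm behind the pivot to here
- vial: a small amber glass vial with black cap, 26 mm diameter, 50 mm high, standing in the corner between the fixture's left rail and its rod side, at fixture x -90..-50, y 110..140 (bystander; origin under its centre)
- screwdriver: a screwdriver, 160 mm long, lying to the right of the fixture, roughly along its x (bystander; origin on the bench under it)
- relay: a cream box-shaped relay, 45 x 30 x 24 mm, lying just beyond the fixture's far end (bystander; origin under its centre)
- flux_jar: a glass flux jar with white lid, 56 mm diameter, 65 mm high, on the left of the bench (bystander; origin under its centre)
- tin: a flat round aluminium tin, 70 mm diameter, 16 mm high, on the left of the bench (bystander; origin under its centre)
- board: another green circuit board, 160 x 110 mm, standing on four brass spacers (42 mm high in all), on the right of the bench (bystander; origin under its centre)
- parts_box: a cream open parts box, 110 x 70 x 30 mm, on the right of the bench (bystander; origin under its centre)
Things that resemble listed ones, but are neither listed nor needed, are in the scene too. Of the things like the carrier, leave any that is orange or purple; of the rest the larger one is meant.

How it is judged:
By the outcome, as a careful person would: the job done as asked, in the order asked, and still so for the second after the job is handed in, with the robot touching nothing.
It also fails if it takes over 51 s, if anything falls off the work surface, if the arm or the gripper's body presses on something with over 40 N, if the wrist force passes 120 N, or if a joint passes its speed limit or range.

## Working session

There is one attempt and no reset: what is moved stays moved. The work goes in short steps, Python scripts to look and compute and a shell command to move; the robot and the scene stay as the last step left them, time stands still between calls to the robot, and variables do not carry over. Pictures are saved under pics/ and viewed, about 8 in all and at most 12, crops included, and the job is handed in when it is done.

```bash
ls; mkdir -p pics; cat > h.py <<'E'
import numpy as np, cv2
from cell import manip
def save(p,n): cv2.imwrite('pics/'+n,p['pixels'][:,:,::-1])
def ext(p,s=None):
    if 'extrinsics' in p: return np.array(p['extrinsics'])
    from scipy.spatial.transform import Rotation as R
    T=np.eye(4);T[:3,:3]=R.from_euler('xyz',s['eef_rot']).as_matrix();T[:3,3]=s['eef_pos']
    return np.linalg.inv(T@np.array(p['hand_eye']))
def KD(p): return np.array([[p['fx'],0,p['cx']],[0,p['fy'],p['cy']],[0,0,1.]]),np.array([p['k1'],0,0,0.])
def proj(p,P,s=None):
    E=ext(p,s);K,D=KD(p)
    return cv2.projectPoints(np.array(P,float).reshape(-1,3),cv2.Rodrigues(E[:3,:3])[0],E[:3,3],K,D)[0][:,0]
def back(p,uv,z,s=None):
    E=ext(p,s);K,D=KD(p);uv=np.array(uv,float).reshape(-1,1,2)
    u=cv2.undistortPoints(uv,K,D)[:,0];C=np.linalg.inv(E)
    d=np.c_[u,np.ones(len(u))]@C[:3,:3].T;o=C[:3,3]
    return o+d*((z-o[2])/d[:,2])[:,None]
E
python3 - <<'E'
from h import *
print(manip.read_state()['clock'])
for n in ('top','scene'):
    p=manip.camera(n);save(p,n+'1.png')
    print(n,np.linalg.inv(np.array(p['extrinsics']))[:3,3].round())
    for o in ('fixture','carrier','rod','keeper','knob_back','near_cheek','guide_end','eye','vial','keeper_end','keeper_pivot','rails_mid','push_plate'):
        print(o,[(np.round(d['location']).tolist(),round(d['conf'],2)) for d in manip.search_frame(p,o)[:4]])
E
```

```text
pics
0.0
top [ 269.  -62. 1374.]
fixture [([587.0, -86.0, 10.0], 0.63)]
carrier [([369.0, 57.0, 16.0], 0.9), ([740.0, -298.0, 14.0], 0.86), ([530.0, -158.0, 22.0], 0.71), ([361.0, -104.0, 12.0], 0.7)]
rod [([535.0, -148.0, 26.0], 0.67), ([603.0, 336.0, 12.0], 0.56), ([598.0, -27.0, 20.0], 0.47)]
keeper [([632.0, -20.0, 31.0], 0.53)]
knob_back [([602.0, -29.0, 26.0], 0.41), ([588.0, -82.0, 10.0], 0.39)]
near_cheek [([590.0, -86.0, 8.0], 0.98)]
guide_end [([593.0, -83.0, 9.0], 0.94), ([597.0, -29.0, 20.0], 0.54)]
eye [([739.0, -298.0, 9.0], 0.93), ([366.0, 57.0, 14.0], 0.92), ([533.0, -151.0, 24.0], 0.85), ([360.0, -99.0, 12.0], 0.67)]
vial [([464.0, -35.0, 50.0], 0.61)]
keeper_end [([630.0, -16.0, 30.0], 0.4)]
keeper_pivot [([591.0, -90.0, 10.0], 0.71)]
rails_mid [([594.0, -84.0, 10.0], 0.71), ([603.0, 334.0, 8.0], 0.21)]
push_plate [([362.0, 55.0, 20.0], 0.9), ([361.0, -106.0, 13.0], 0.77), ([741.0, -297.0, 12.0], 0.76), ([533.0, -149.0, 27.0], 0.68)]
scene [1149. -326. 1097.]
fixture [([607.0, -90.0, 8.0], 0.96), ([606.0, -19.0, 24.0], 0.37)]
carrier [([546.0, -149.0, 26.0], 0.96), ([368.0, -109.0, 8.0], 0.68)]
rod [([603.0, -23.0, 25.0], 0.74), ([471.0, -42.0, 46.0], 0.72)]
keeper [([637.0, -18.0, 30.0], 0.61)]
knob_back [([601.0, -23.0, 23.0], 0.43)]
near_cheek [([610.0, -86.0, 7.0], 0.88)]
guide_end [([606.0, -88.0, 6.0], 0.95)]
eye [([740.0, -301.0, 12.0], 0.82), ([375.0, 52.0, 18.0], 0.77), ([370.0, -107.0, 17.0], 0.6), ([637.0, -19.0, 30.0], 0.56)]
vial [([607.0, -92.0, 10.0], 0.72), ([596.0, 338.0, 10.0], 0.61), ([541.0, -153.0, 26.0], 0.58), ([472.0, -42.0, 40.0], 0.57)]
keeper_end [([639.0, -18.0, 31.0], 0.39)]
keeper_pivot [([606.0, -88.0, 5.0], 0.8)]
rails_mid [([610.0, -89.0, 8.0], 0.96)]
push_plate [([540.0, -155.0, 24.0], 0.98), ([747.0, -303.0, 13.0], 0.98), ([373.0, 56.0, 14.0], 0.94), ([371.0, -104.0, 16.0], 0.7)]
```

```bash
python3 - <<'E'
import cv2
a=cv2.imread('pics/top1.png')[60:300,190:450]
cv2.imwrite('pics/top1c.png',cv2.resize(a,None,fx=2.5,fy=2.5,interpolation=2)) 
a=cv2.imread('pics/scene1.png');cv2.imwrite('pics/scene1c.png',cv2.resize(a,(768,576)))
E
```

```text
(no output)
```

View pics/top1c.png

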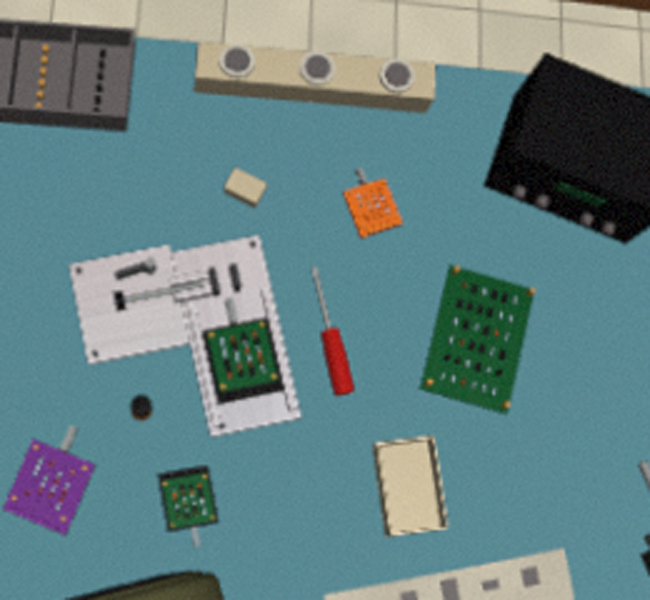

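View pics/scene1c.png

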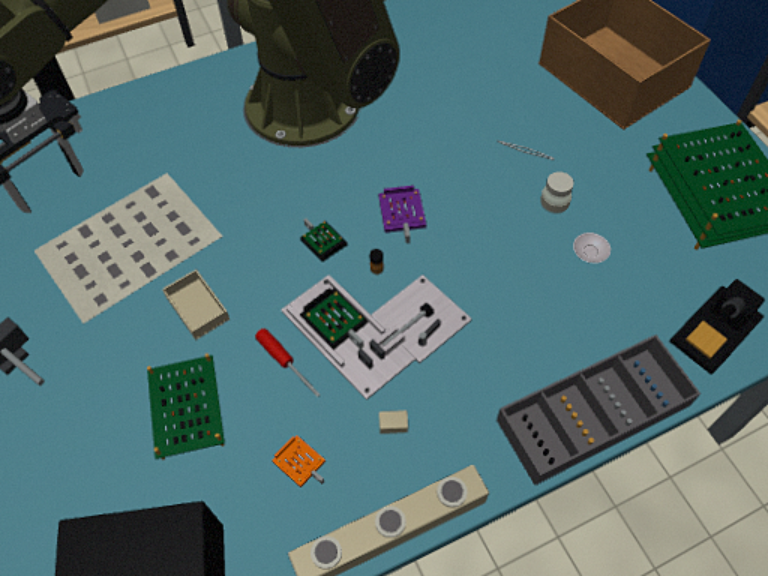

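The top view shows the fixture with the carrier at crop (245,357), the rod from its knob at (120,300) to the cheek at (213,285), and the keeper at (135,268). The purple, orange and small green ones are decoys. Next I fit the fixture pose from the deck corners.

```bash
cat >> h.py <<'E'
from scipy.optimize import least_squares
def F2W(f,P):
    P=np.array(P,float).reshape(-1,3);c,s=np.cos(f[2]),np.sin(f[2])
    return np.c_[f[0]+c*P[:,0]-s*P[:,1],f[1]+s*P[:,0]+c*P[:,1],P[:,2]]
def W2F(f,P):
    P=np.array(P,float).reshape(-1,3);c,s=np.cos(f[2]),np.sin(f[2]);d=P[:,:2]-f[:2]
    return np.c_[c*d[:,0]+s*d[:,1],-s*d[:,0]+c*d[:,1],P[:,2]]
E
python3 - <<'E'
from h import *
M=np.array([[-130,55,8],[-130,-55,8],[100,-55,8],[110,180,8],[-15,180,8]])
pt=manip.camera('top');ps=manip.camera('scene')
ut=np.array([[210,435],[300,415],[260,237],[70,265],[90,362]])/2.5+[190,60]
us=np.array([[282,308],[327,277],[0,0],[471,318],[424,276]])/1.5
us[2]=0; us_ok=[0,1,3,4]
us[[0,1]]=us[[1,0]] # guess order, checked below
r=lambda f:(proj(pt,F2W(f,M))-ut).ravel()
s=least_squares(r,[580,-130,0.2]);print(s.x,r(s.x).round(1))
for k in ([282,308],[327,277],[366,397],[471,318],[424,276]): print(W2F(s.x,back(ps,[np.array(k)/1.5],8)).round())
for nm,pts in (('knob',[120,300]),('cheek',[213,285])): print(nm,W2F(s.x,back(pt,[np.array(pts)/2.5+[190,60]],24)).round())
for nm,pts in (('pp1',[220,403]),('pp2',[282,388])): print(nm,W2F(s.x,back(pt,[np.array(pts)/2.5+[190,60]],8)).round())
for n,L in (('ready',[-20,60,300]),('pp',[-105,0,20]),('kb',[50,140,20])): print(n,F2W(s.x,[L]).round())
print(manip.camera('wrist')['hand_eye'],manip.read_state()['eef_rot'])
E
```

```text
[ 5.80890910e+02 -1.41834768e+02  2.84681742e-01] [ 0.4  0.3  0.5  0.9 -0.2 -0.8 -0.2 -0.6 -0.5  0.2]
[[-129.  -48.    8.]]
[[-126.   53.    8.]]
[[ 99. -49.   8.]]
[[109. 184.   8.]]
[[-10. 184.   8.]]
knob [[ 49. 129.  24.]]
cheek [[45. 16. 24.]]
pp1 [[-94.  36.   8.]]
pp2 [[-91. -40.   8.]]
ready [[545. -90. 300.]]
pp [[ 480. -171.   20.]]
kb [[590.   7.  20.]]
[[ 3.22660567e-04 -9.69647482e-01 -2.44506966e-01  7.13936980e+01]
 [ 9.99999912e-01  2.47029148e-04  3.39987643e-04 -5.36672355e-01]
 [-2.69267814e-04 -2.44507055e-01  9.69647476e-01 -1.80134372e+02]
 [ 0.00000000e+00  0.00000000e+00  0.00000000e+00  1.00000000e+00]] [ 3.14155923e+00 -2.33352546e-06  4.06751807e-01]
```

```bash
python3 -m crank '[{"offset":[0.026,0.030,0.002],"spin":-1},{"offset":[0.052,0.060,0.004],"spin":-2},{"offset":[0.078,0.091,0.006],"spin":-3},{"offset":[0.104,0.121,0.008],"spin":-4},{"offset":[0.130,0.151,0.010],"spin":-5},{"offset":[0.156,0.181,0.012],"spin":-6},{"offset":[0.182,0.211,0.014],"spin":-7},{"offset":[0.208,0.241,0.016],"spin":-7}]' 0
python3 -m crank '[{"offset":[0.026,0.030,0.002],"spin":0},{"offset":[0.052,0.060,0.004],"spin":0},{"offset":[0.078,0.090,0.006],"spin":0},{"offset":[0.104,0.120,0.008],"spin":0},{"offset":[0.130,0.150,0.010],"spin":0},{"offset":[0.142,0.165,0.010],"spin":0},{"offset":[0.142,0.165,0.010],"spin":0},{"offset":[0.142,0.165,0.010],"spin":0}]'
python3 - <<'E'
from h import *
import pickle
s=manip.read_state();p=manip.camera('wrist');save(p,'w1.png');pickle.dump((s,p),open('w1.pkl','wb'))
f=[580.9,-141.8,.2847]
M=[[-130,55,8],[-130,-55,8],[100,-55,8],[110,180,8],[-15,180,8],[100,55,8],[50,64,20],[86,84,30],[35,17,34.5]]
print(s['eef_pos'],s['eef_rot'],p['fx']);print(proj(p,F2W(f,M),s).round())
cv2.imwrite('pics/w1c.png',cv2.resize(p['pixels'][:,:,::-1],(768,576)))
E
```

```text
clock: 2.22
eef_pos: [426.6, -262.4, 221.8]
eef_rot: [3.141, -0.0, 0.283]
wrist_force: [0.2, -0.8, 0.0]
finger_gap: 44.2
clock: 2.88
eef_pos: [568.7, -96.8, 231.4]
eef_rot: [3.141, 0.0, 0.285]
wrist_force: [-0.1, 0.3, -0.5]
finger_gap: 0.6
[568.67505808 -96.78537692 231.37655582] [3.14142011e+00 3.38503328e-04 2.85140330e-01] 283.81117937490785
[[251. 252.]
 [322. 252.]
 [331.  97.]
 [158.  90.]
 [165. 180.]
 [250.  97.]
 [244. 135.]
 [228. 107.]
 [279. 147.]]
```

View pics/w1c.png

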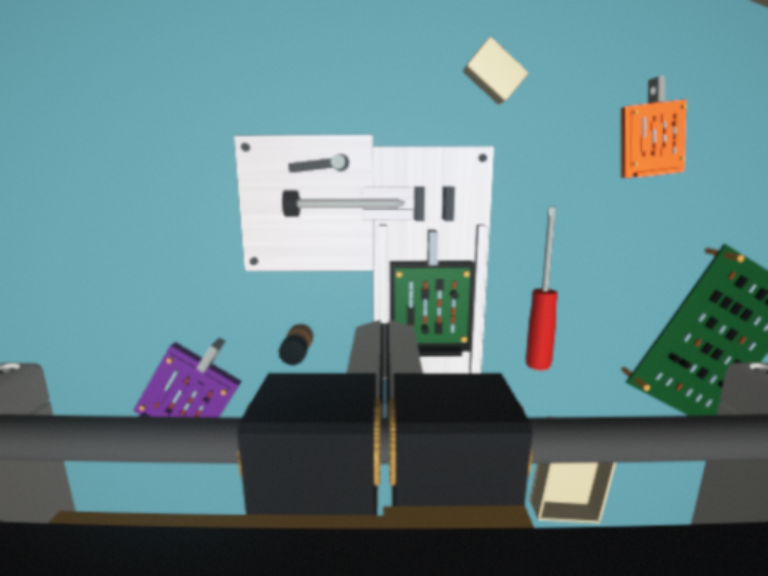

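```bash
python3 - <<'E'
from h import *
import pickle
s,p=pickle.load(open('w1.pkl','rb'))
M=np.array([[110,180,8],[-15,180,8],[100,-55,8],[100,55,8],[65,17,34.5],[35,17,34.5],[65,-17,34.5],[35,-17,34.5]])
u=np.array([[235,136],[245.5,271],[493.5,148],[373,148],[414,186],[414,221],[454,186],[454,221]])/1.5
r=lambda f:(proj(p,F2W(f,M),s)-u).ravel()
q=least_squares(r,[580,-142,.285]);f=q.x;print(f,r(f).reshape(-1,2).round(1).tolist())
B=lambda x,y,z:W2F(f,back(p,[[x/1.5,y/1.5]],z,s)).round(1)
print('knob back',B(282,203,24),'front',B(300,203,26),'tip',B(404,203,20),'keeper end',B(290,167,30),'piv',B(341,162,34))
print('carrier far edge',B(432,262,20),'near pp',B(440,354,32), 'lug end',B(432,231,31.5))
E
```

```text
[ 5.79363493e+02 -1.39349185e+02  2.87076716e-01] [[-0.7, 0.0], [-0.6, -0.0], [-0.2, -0.8], [-0.6, -0.8], [1.0, 0.5], [0.7, 0.4], [0.5, 0.5], [-0.3, 0.4]]
knob back [[ 50.8 135.9  24. ]] front [[ 50.9 119.3  26. ]] tip [[50.3 26.2 20. ]] keeper end [[ 82.  125.8  30. ]] piv [[85.8 81.  34. ]]
carrier far edge [[-4.2 -0.6 20. ]] near pp [[-91.7  -9.2  32. ]] lug end [[26.3  1.5 31.5]]
```

```bash
python3 -m crank '[{"offset":[-0.033,-0.023,0],"spin":0},{"offset":[-0.065,-0.047,-0.005],"spin":0},{"offset":[-0.098,-0.070,-0.015],"spin":0},{"offset":[-0.109,-0.078,-0.050],"spin":0},{"offset":[-0.109,-0.078,-0.090],"spin":0},{"offset":[-0.109,-0.078,-0.130],"spin":0},{"offset":[-0.109,-0.078,-0.170],"spin":0},{"offset":[-0.109,-0.078,-0.200],"spin":0}]' 
python3 -m crank '[{"offset":[0,0,-0.008],"spin":0},{"offset":[0,0,-0.012],"spin":0},{"offset":[0.010,0.003,-0.012],"spin":0},{"offset":[0.017,0.005,-0.012],"spin":0},{"offset":[0.024,0.007,-0.012],"spin":0},{"offset":[0.031,0.009,-0.012],"spin":0},{"offset":[0.038,0.011,-0.012],"spin":0},{"offset":[0.043,0.013,-0.012],"spin":0}]' 
python3 - <<'E'
from h import *
s=manip.read_state();print(W2F([579.4,-139.3,.287],[s['eef_pos']]))
E
```

```text
clock: 3.6
eef_pos: [457.4, -176.4, 29.2]
eef_rot: [-3.141, 0.001, 0.282]
wrist_force: [0.9, -0.2, 0.1]
finger_gap: 0.4
clock: 4.27
eef_pos: [501.4, -163.3, 17.8]
eef_rot: [3.141, 0.001, 0.282]
wrist_force: [-3.4, -0.5, 2.3]
finger_gap: 0.5
[[-81.56082247  -0.9131988   17.8023474 ]]
```

```bash
python3 -m crank '[{"offset":[0.004,0.001,0],"spin":0},{"offset":[0.008,0.002,0],"spin":0},{"offset":[0.011,0.003,0],"spin":0},{"offset":[0.013,0.004,0],"spin":0},{"offset":[0.014,0.004,0],"spin":0},{"offset":[0.015,0.004,0],"spin":0},{"offset":[0.016,0.005,0],"spin":0},{"offset":[0.016,0.005,0],"spin":0}]' 
python3 -m crank '[{"offset":[0.001,0,0],"spin":0},{"offset":[0.001,0,0],"spin":0},{"offset":[0.002,0.001,0],"spin":0},{"offset":[0.002,0.001,0],"spin":0},{"offset":[0.003,0.001,0],"spin":0},{"offset":[0.003,0.001,0],"spin":0},{"offset":[0.003,0.001,0],"spin":0},{"offset":[0.003,0.001,0],"spin":0}]' 
python3 - <<'E'
from h import *
s=manip.read_state();print(W2F([579.4,-139.3,.287],[s['eef_pos']]))
E
```

```text
clock: 4.93
eef_pos: [517.6, -158.2, 17.8]
eef_rot: [3.141, 0.0, 0.282]
wrist_force: [-0.9, -0.3, 0.3]
finger_gap: 0.6
clock: 5.6
eef_pos: [518.1, -158.0, 17.7]
eef_rot: [-3.141, 0.006, 0.282]
wrist_force: [-23.0, -6.9, 14.5]
finger_gap: 0.5
[[-64.09267384  -0.60704923  17.70716116]]
```

```bash
python3 -m crank '[{"offset":[-0.012,-0.003,0.002],"spin":0},{"offset":[-0.012,-0.003,0.040],"spin":0},{"offset":[-0.012,-0.003,0.080],"spin":0},{"offset":[0,0.034,0.100],"spin":0},{"offset":[0.013,0.072,0.110],"spin":0},{"offset":[0.026,0.110,0.110],"spin":0},{"offset":[0.038,0.148,0.110],"spin":0},{"offset":[0.051,0.185,0.110],"spin":0}]' 
python3 -m crank '[{"offset":[0.006,0.003,0],"spin":0.3},{"offset":[0.012,0.004,0],"spin":0.3},{"offset":[0.012,0.004,0],"spin":0.3},{"offset":[0.012,0.004,0],"spin":0.3},{"offset":[0.012,0.004,0],"spin":0.3},{"offset":[0.012,0.004,0],"spin":0.3},{"offset":[0.012,0.004,0],"spin":0.3},{"offset":[0.012,0.004,0],"spin":0.3}]' 
python3 - <<'E'
from h import *
import pickle
s=manip.read_state();p=manip.camera('wrist');save(p,'w2.png');pickle.dump((s,p),open('w2.pkl','wb'))
f=[579.4,-139.3,.287];print(W2F(f,[s['eef_pos']]))
M=[[-130,55,8],[100,-55,8],[110,180,8],[-15,180,8],[100,55,8],[50,64,20],[86,84,30],[35,17,34.5],[35,-17,34.5],[-10,0,20],[65,4,31.5]]
print((proj(p,F2W(f,M),s)*1.5).round().tolist())
cv2.imwrite('pics/w2c.png',cv2.resize(p['pixels'][:,:,::-1],(768,576)))
E
```

```text
clock: 6.27
eef_pos: [569.6, 29.1, 128.2]
eef_rot: [-3.141, 0.005, 0.282]
wrist_force: [0.7, -0.6, -0.0]
finger_gap: 0.4
clock: 6.93
eef_pos: [581.5, 32.6, 128.3]
eef_rot: [-3.141, 0.005, 0.286]
wrist_force: [-0.6, -0.3, -0.1]
finger_gap: 0.3
[[ 50.63253769 164.29103727 128.33202752]]
[[515.0, 487.0], [694.0, 210.0], [362.0, 194.0], [364.0, 361.0], [541.0, 209.0], [528.0, 283.0], [507.0, 233.0], [602.0, 309.0], [651.0, 309.0], [607.0, 361.0], [624.0, 265.0]]
```

View pics/w2c.png

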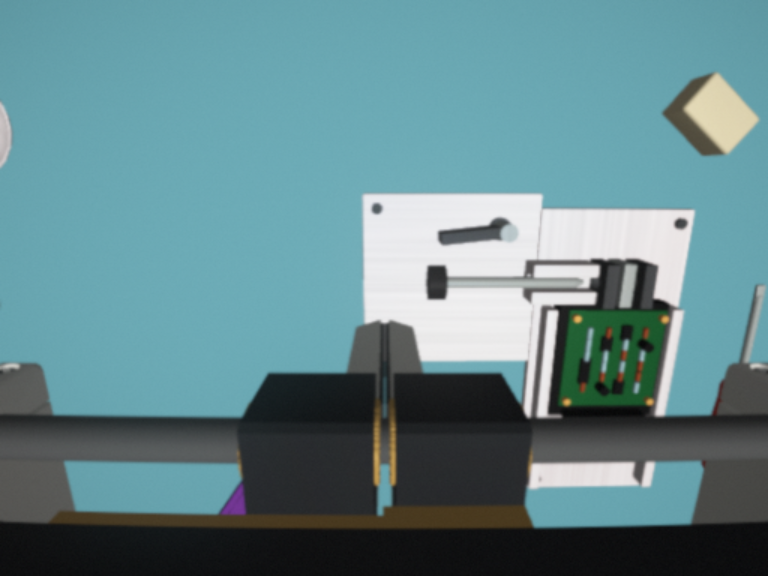

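The carrier is home with its lug between the cheeks at (628,285). The rod is straight in the guide with its knob at (437,282), and the predicted corners match to about 1 px. I'll lower behind the knob and push.

```bash
python3 -m crank '[{"offset":[0,0,-0.038],"spin":0},{"offset":[0,0,-0.076],"spin":0},{"offset":[0,0,-0.100],"spin":0},{"offset":[0,0,-0.110],"spin":0},{"offset":[0.001,-0.004,-0.110],"spin":0},{"offset":[0.003,-0.010,-0.110],"spin":0},{"offset":[0.0045,-0.016,-0.110],"spin":0},{"offset":[0.006,-0.022,-0.110],"spin":0}]' 
python3 -m crank '[{"offset":[0.0015,-0.005,0],"spin":0},{"offset":[0.003,-0.010,0],"spin":0},{"offset":[0.0045,-0.015,0],"spin":0},{"offset":[0.006,-0.020,0],"spin":0},{"offset":[0.0075,-0.025,0],"spin":0},{"offset":[0.009,-0.030,0],"spin":0},{"offset":[0.010,-0.034,0],"spin":0},{"offset":[0.010,-0.034,0],"spin":0}]' 
python3 - <<'E'
from h import *
s=manip.read_state();print(W2F([579.4,-139.3,.287],[s['eef_pos']]))
E
```

```text
clock: 7.65
eef_pos: [588.7, 9.9, 20.2]
eef_rot: [3.142, 0.002, 0.286]
wrist_force: [-0.6, 0.7, 0.1]
finger_gap: 0.6
clock: 8.32
eef_pos: [598.9, -24.9, 20.1]
eef_rot: [3.141, 0.002, 0.285]
wrist_force: [-0.2, 0.6, 0.5]
finger_gap: 0.3
[[ 51.04686934 104.22782983  20.14198623]]
```

```bash
python3 -m crank '[{"offset":[0.001,-0.003,0],"spin":0},{"offset":[0.002,-0.006,0],"spin":0},{"offset":[0.003,-0.009,0],"spin":0},{"offset":[0.003,-0.011,0],"spin":0},{"offset":[0.0035,-0.012,0],"spin":0},{"offset":[0.004,-0.013,0],"spin":0},{"offset":[0.004,-0.014,0],"spin":0},{"offset":[0.004,-0.014,0],"spin":0}]' 
python3 -m crank '[{"offset":[0,-0.001,0],"spin":0},{"offset":[0,-0.001,0],"spin":0},{"offset":[0.0005,-0.002,0],"spin":0},{"offset":[0.0005,-0.002,0],"spin":0},{"offset":[0.001,-0.003,0],"spin":0},{"offset":[0.001,-0.003,0],"spin":0},{"offset":[0.001,-0.003,0],"spin":0},{"offset":[0.001,-0.003,0],"spin":0}]' 
python3 - <<'E'
from h import *
s=manip.read_state();print(W2F([579.4,-139.3,.287],[s['eef_pos']]))
E
```

```text
clock: 8.98
eef_pos: [602.9, -39.0, 20.1]
eef_rot: [3.141, 0.002, 0.285]
wrist_force: [0.0, -0.3, 0.1]
finger_gap: 0.0
clock: 9.65
eef_pos: [603.3, -40.8, 20.1]
eef_rot: [-3.14, 0.003, 0.286]
wrist_force: [-5.4, 10.0, 3.1]
finger_gap: 0.3
[[50.80895952 87.70885198 20.05727101]]
```

```bash
python3 -m crank '[{"offset":[-0.003,0.011,0],"spin":0},{"offset":[-0.003,0.012,0.030],"spin":0},{"offset":[-0.003,0.012,0.070],"spin":0},{"offset":[0.022,0.028,0.100],"spin":0},{"offset":[0.047,0.043,0.110],"spin":0},{"offset":[0.047,0.043,0.110],"spin":0},{"offset":[0.047,0.043,0.110],"spin":0},{"offset":[0.047,0.043,0.110],"spin":0}]' 
python3 - <<'E'
from h import *
s=manip.read_state();p=manip.camera('wrist');save(p,'w3.png')
f=[579.4,-139.3,.287];print(W2F(f,[s['eef_pos']]))
M=[[100,-55,8],[110,180,8],[50,76,20],[50,64,20],[86,84,30],[50,-33,20]]
print((proj(p,F2W(f,M),s)*1.5).round().tolist())
cv2.imwrite('pics/w3c.png',cv2.resize(p['pixels'][:,:,::-1],(768,576)))
E
```

```text
clock: 10.32
eef_pos: [649.5, 2.3, 128.9]
eef_rot: [-3.139, 0.005, 0.286]
wrist_force: [-0.1, 0.7, -0.5]
finger_gap: 0.7
[[107.2801666  116.00537898 128.94618324]]
[[617.0, 287.0], [297.0, 274.0], [440.0, 357.0], [456.0, 357.0], [432.0, 315.0], [587.0, 357.0]]
```

View pics/w3c.png

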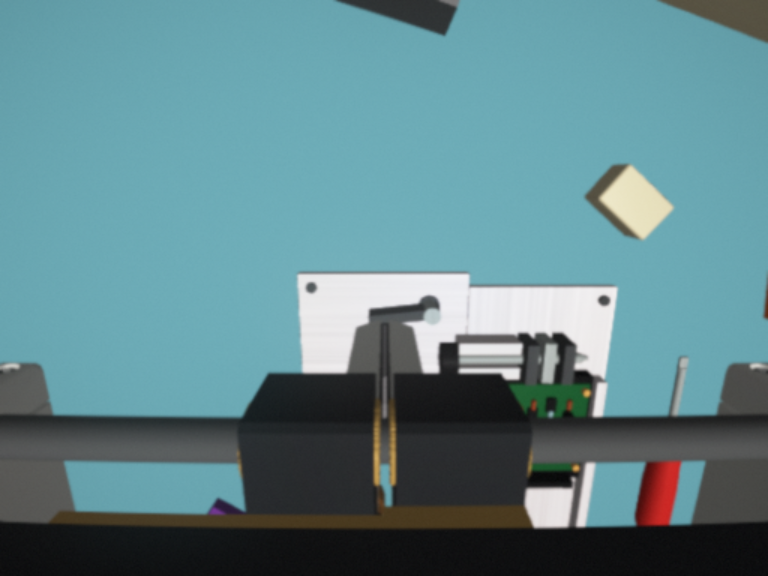

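The rod's tip is out of the far cheek at (587,357) as predicted, and the knob is against the guide at (445,357). Next is the keeper, whose bar runs from (370,315) to (432,312).

```bash
python3 -m crank '[{"offset":[0,0,-0.038],"spin":0},{"offset":[0,0,-0.076],"spin":0},{"offset":[0,0,-0.098],"spin":0},{"offset":[0,0,-0.108],"spin":0},{"offset":[0,0,-0.108],"spin":0},{"offset":[-0.004,-0.001,-0.108],"spin":0},{"offset":[-0.009,-0.0025,-0.108],"spin":0},{"offset":[-0.009,-0.0025,-0.108],"spin":0}]' 
python3 -m crank '[{"offset":[-0.005,0,0],"spin":0},{"offset":[-0.010,0,0],"spin":0},{"offset":[-0.014,0,0],"spin":0},{"offset":[-0.018,-0.0015,0],"spin":0},{"offset":[-0.022,-0.003,0],"spin":0},{"offset":[-0.0255,-0.006,0],"spin":0},{"offset":[-0.029,-0.009,0],"spin":0},{"offset":[-0.032,-0.013,0],"spin":0}]' 
python3 - <<'E'
from h import *
s=manip.read_state();print(W2F([579.4,-139.3,.287],[s['eef_pos']]))
E
```

```text
clock: 11.03
eef_pos: [640.3, -0.9, 22.7]
eef_rot: [-3.14, 0.003, 0.285]
wrist_force: [-0.3, 0.3, 0.8]
finger_gap: 0.7
clock: 11.7
eef_pos: [607.9, -14.1, 22.7]
eef_rot: [-3.14, 0.003, 0.285]
wrist_force: [1.4, 1.7, 1.5]
finger_gap: 0.5
[[ 62.75500501 112.0410991   22.68765619]]
```

```bash
python3 -m crank '[{"offset":[-0.002,-0.003,0],"spin":0},{"offset":[-0.003,-0.006,0],"spin":0},{"offset":[-0.004,-0.009,0],"spin":0},{"offset":[-0.0045,-0.012,0],"spin":0},{"offset":[-0.005,-0.014,0],"spin":0},{"offset":[-0.005,-0.015,0],"spin":0},{"offset":[-0.005,-0.016,0],"spin":0},{"offset":[-0.0045,-0.0165,0],"spin":0}]' 
python3 - <<'E'
from h import *
s=manip.read_state();print(W2F([579.4,-139.3,.287],[s['eef_pos']]),s['wrist_force'])
E
```

```text
clock: 12.37
eef_pos: [603.1, -30.5, 22.6]
eef_rot: [-3.139, 0.004, 0.285]
wrist_force: [-3.2, 4.4, 1.9]
finger_gap: 0.5
[[53.53387276 97.6586806  22.56160223]] [-3.24894595  4.36224766  1.8958057 ]
```

```bash
python3 -m crank '[{"offset":[0.0003,-0.001,0],"spin":0},{"offset":[0.0005,-0.0015,0],"spin":0},{"offset":[0.0005,-0.0015,0],"spin":0},{"offset":[0.0005,-0.0015,0],"spin":0},{"offset":[0.0005,-0.0015,0],"spin":0},{"offset":[0.0005,-0.0015,0],"spin":0},{"offset":[0.0005,-0.0015,0],"spin":0},{"offset":[0.0005,-0.0015,0],"spin":0}]' 
python3 -m crank '[{"offset":[-0.003,0.011,0],"spin":0},{"offset":[-0.004,0.014,0.030],"spin":0},{"offset":[-0.004,0.014,0.070],"spin":0},{"offset":[-0.020,0.045,0.110],"spin":0},{"offset":[-0.030,0.075,0.150],"spin":0},{"offset":[-0.030,0.075,0.160],"spin":0},{"offset":[-0.030,0.075,0.160],"spin":0},{"offset":[-0.030,0.075,0.160],"spin":0}]' 
python3 - <<'E'
from h import *
s=manip.read_state();p=manip.camera('wrist');save(p,'w4.png')
f=[579.4,-139.3,.287];print(W2F(f,[s['eef_pos']]))
M=[[100,-55,8],[110,180,8],[50,76,20],[50,64,20],[86,84,30],[42,88,30],[42,80,30],[50,-33,20],[35,9,20],[-55,30,32]]
print((proj(p,F2W(f,M),s)*np.array([1.5,1.5])).round().tolist())
im=p['pixels'][:,:,::-1]
cv2.imwrite('pics/w4c.png',cv2.resize(im[100:290,200:512],None,fx=2.5,fy=2.5,interpolation=2))
print(((proj(p,F2W(f,M),s)-[200,100])*2.5).round().tolist())
E
```

```text
clock: 13.03
eef_pos: [603.1, -30.8, 22.4]
eef_rot: [-3.138, 0.005, 0.286]
wrist_force: [-4.5, 8.9, 3.6]
finger_gap: 0.4
clock: 13.7
eef_pos: [573.3, 45.1, 183.5]
eef_rot: [-3.139, 0.002, 0.287]
wrist_force: [0.7, -0.4, -1.2]
finger_gap: 0.4
[[ 46.28960349 178.55855172 183.54679244]]
[[666.0, 200.0], [384.0, 186.0], [510.0, 262.0], [524.0, 262.0], [507.0, 219.0], [498.0, 274.0], [508.0, 274.0], [640.0, 262.0], [588.0, 279.0], [558.0, 384.0]]
[[610.0, 84.0], [139.0, 60.0], [350.0, 186.0], [374.0, 186.0], [344.0, 115.0], [330.0, 206.0], [346.0, 206.0], [567.0, 187.0], [480.0, 216.0], [430.0, 391.0]]
```

View pics/w4c.png

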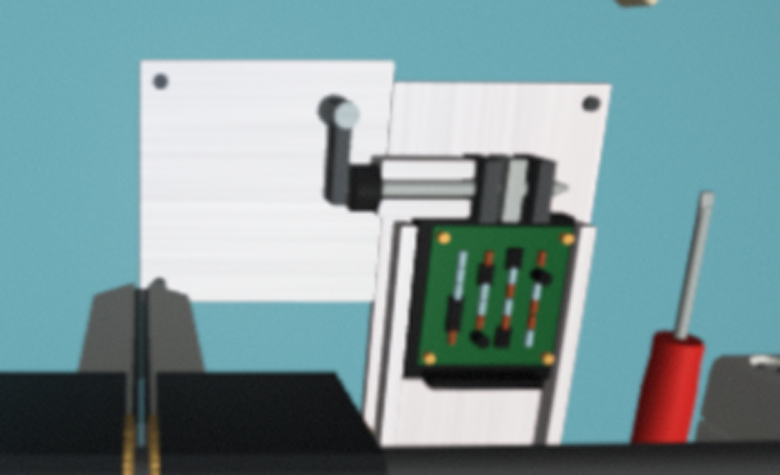

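The keeper stands at the predicted stop pose, with its end at (330..347,205). The knob is at the guide, the rod's tip is out at (567,187), and the carrier's edge is against the cheeks at (480,216). The gripper is clear, so I'm handing in.

```bash
python3 -c "
from cell import manip
print(manip.sign_off(), manip.read_state()['clock'])"
```

```text
the job is handed in; nothing more can be done
the job is handed in; nothing more can be done
```

The job is done and handed in at about 14 s, in the order asked:

1. **Carrier:** pushed home against the cheeks. It stopped hard at about 23 N along the rails.
2. **Rod:** pushed by its knob through both cheeks and the eye until the knob met the guide, at about 11 N.
3. **Keeper:** swung round to its stop, with about 10 N resistance at the end.

In the last wrist picture, the carrier's edge, the rod's tip out of the far cheek, and the keeper's end all lay within a pixel or two of their predicted home positions. The gripper was clear of everything.

One small disagreement: while pressing the keeper, the tool stopped about 2 mm beyond where I worked out the stop should be. The force rose there and the last picture shows the bar at its stop angle, so I put it down to give in the joint or calibration error.

I never ran the arm near the bystanders, but the last picture did not show all of them and I did not check each one for movement. I viewed 5 pictures.

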